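Fit the bayonet cap on the air-filter housing and hold it home

TASK

Fit the blue knurled cap onto the filter housing: set it over the spigot, turn it under light downward pressure until the hidden keyways inside it drop over the three pins, then push it fully home against the spring, its rim flush on the flange. The spring lifts the cap again if you let go, so finish while still holding it pushed home. Do not force it, and leave the tape roll, spray can and red case where they are.

Things in the scene. Friction and masses are not known exactly. Their poses are not given: they have to be found in the camera images.
- cap: Blue round cap, loose, standing on the bench open side down: 56 mm across, 44 mm high, about 0.12 kg, ribbed (knurled) side wall, pale disc on its closed flat top. Can be gripped across its diameter at any yaw. Origin: centre of the lower rim; z up along its axis. Inside, the rim's opening is 45 mm wide and the ceiling lies 36 mm above the rim.
- lands (a point): On the cap's axis, 4 mm above its rim: lower end of three inward lands that narrow the bore to 35 mm. Between them are three keyways, 120 degrees apart, about 9 mm wide, open below and hidden from outside. Where they are round the cap is not told and no mark shows it: feel for them by turning.
- housing: Air-filter housing bolted to the bench (fixed): steel foot 120 mm across, 10 mm thick; grey body 72 mm across; aluminium flange 88 mm across with its upper face 66 mm above the bench; a brass side stub below the flange, out to 56 mm from the axis. On the flange stands a steel spigot, 32 mm across and 26 mm high, tapered in its top 4 mm. Origin: centre of its underside; z up.
- seat (a point): Centre of the flange's upper face, on the housing's axis, 66 mm above the bench. The cap is home when its origin is here (rim on the flange).
- pins (a point): On the axis, 16 mm above the flange: top of the 3 brass pins, 5 mm thick, 120 degrees apart, that stick out of the spigot to 21 mm from the axis (their direction is not told). With keyways off the pins the cap stops with its rim 12 mm above the flange; with them over the pins (within about 0.09 rad, never over 120 degrees of turn away, either way) it goes down.
- plunger_tip (a point): Top of an orange spring plunger, 18 mm across, standing 15 mm above the spigot (41 mm above the flange). It meets the cap's ceiling when the rim is 5 mm above the flange, with about 4 N, rising to about 10 N when the cap is home; it lifts a released cap by those 5 mm.
- tape: Bystander: white tape roll lying flat, 80 mm across, 30 mm high, loose. Origin: centre of its underside.
- spray: Bystander: blue spray can, 52 mm across, 150 mm tall, loose, upright. Origin: centre of its underside.
- case: Bystander: red flat case, 100 x 140 mm, 35 mm high, loose. Origin: centre of its underside.
Mind the look-alikes: they are no part of the job. There is more than one size of the housing; the job needs the middle-sized.

How it is judged:
By the outcome, as a careful person would: the job done as asked, in the order asked, and still so for the second after the job is handed in, while the arm keeps its last pose, push and grip.
It also fails if it takes over 61 s, if anything falls off the work surface, if the arm or the gripper's body presses on something with over 40 N, if the wrist force passes 120 N, or if a joint passes its speed limit or range.

ROBOT

A 6-joint arm with a two-finger parallel gripper is mounted at the origin on the work surface. World frame = base frame: x ahead of the robot, y to its left, z up, the work surface at z = 0. Lengths are in mm, angles in degrees, forces in N, time in s.
With the tool pointing down it reaches from about 350 to 850 mm from the base axis. Payload 8.1 kg.
Tool frame: the origin (TCP) lies between the finger pads; the fingertips stand 17 mm ahead of it and the grasp point (between the pads) lies 2 mm behind it; z points along the fingers, y is the direction in which the jaws open and shut (so a half turn about z gives the same grasp; the last joint's range is limited). The gripper opens to 85 mm and grips with 20 to 120 N. Pads are 22 mm wide; open, the fingers measure 114 mm over their backs; the gripper's body (76 mm by 85 mm) begins 54 mm behind the grasp point. The pads swing forward as they close: fully open they stand 13 mm farther back than shut.
Start: joints at [-72.33, 7.471, 85.268, -0, 87.261, -4.893], TCP at [230.24, -554.071, 248.292] pointing down, gripper open.
Joint ranges: [-169.43, 169.43], [-51.17, 129.36], [1.28, 143.12], [-76.62, 256.62], [0, 156.53], [-152.29, 152.29]. Speed limits (degrees/s): [136.94, 136.94, 159.86, 180, 180, 180].

INTERFACE

Orientations are given as [roll, pitch, yaw] about the fixed x, y, z axes, in that order (R = Rz(yaw) Ry(pitch) Rx(roll)).
In Python, from bench import r, snapshot, camera_params, spotter gives the robot as it stands. The module is installed in compiled form; this text tells all that it offers.
- The arm moves only by the tool arm_command, never from a script. Its arguments are lists of equal length, an entry for each row: "jaw": the opening, from -1 (shut) to 1 (fully open); "delta_pos": the shift along the tool's x, y, z each as a share of 0.4 m, from -1 to 1, a list of three; "roll": the turn about the tool's z as a share of 45 degrees, from -1 to 1. A call has 1 to 20 rows; each row is the pose to reach, as a shift and turn from the pose measured when the call began, along the tool's axes at that moment; what a row does not reach only later rows make up. A row lasts 1/12 s, in which the tool goes at most 41.7 mm and 7.16 degrees, less where a joint would pass 70% of its speed; a pose out of reach is approached as far as the arm can. A call with a number of a shift or a turn outside -1 to 1 is refused whole. A call with a gripper value outside its range is refused whole. The fingers move at their own pace and stop on an object; "force" is the grip in N (left out, the last holds). Time passes only in rows, so rows that repeat a pose let the fingers close. It gives the time, the measured TCP pose, the force and the opening at its end, in the units of the state.
- r.sense(): the state, without advancing time (a new reading comes with each control period).
- snapshot(name): name is "side" or "top"; returns the picture (480x640x3 uint8, red, green, blue); there is no depth.
- camera_params(name): a dict with "fx", "fy", "cx", "cy" (pixels), "k1" (the pictures are not rectified: a ray, as slopes to the right and down, at radius r is drawn at 1 + k1 r^2 times it, then the intrinsics apply), "rvec" (rotation vector, rad) and "tvec" (3), from world to camera coordinates, as OpenCV has them. Camera axes: x right, y down, z forward; pixel columns grow to the right and rows downward; lengths in mm; the calibration is good to about 2 mm. A picture is of the moment at which its call begins. camera_params takes no time and is no camera call.
- r.hand_in(): hands the job in, once; it reports no verdict.
Trained networks look in the newest picture that a camera, given by its name, has taken for a name from the list of things; names that differ only in an ending like _2 or _b are one class to them, and where a whole thing is asked for, a point or a joint stands for the part that bears it (a point fixed in the world has none). Each returns a list of dicts, best first, with "conf" (0 to 1); they miss things now and then, are a little off and sometimes report something else, mostly with a low value. They report only what shows in the picture. A call takes as long as a camera call. They do not tell look-alikes from the thing itself.
- spotter.recognise(camera, target): "centre" ([column, row] in pixels, amid what is visible of it).
- spotter.silhouettes(camera, target): "region" (480x640 bool, what is visible of it) and "centre" ([column, row] in pixels, amid what is visible of it).
- spotter.pinpoint(camera, target): "centre" ([column, row] in pixels: a listed point, or the origin of a listed thing).
The state is a dict: "time": time; "joint_pos": joint angles; "qd": joint speeds; "joint_efforts": joint torques, N m; "tool_pos": TCP position; "tcp_rot": TCP orientation; "ft_force": force on the tool from outside, world axes, zero at the start; "wrist_torque": the same for the moment, N m; "finger_gap": finger opening in mm.
Only numpy, scipy, OpenCV 4.12 (cv2) and the standard library are available. Lean on these libraries where they do the work, as an engineer would, in place of code of your own. Each camera call takes 0.05 s, during which the arm holds its last target. There are 200 camera calls.

## Working session

There is one attempt and no reset: what is moved stays moved. The work goes in short steps, Python scripts to look and compute and a tool call to move; the robot and the scene stay as the last step left them, time stands still between calls to the robot, and variables do not carry over. Pictures are saved under pics/ and viewed, about 8 in all and at most 12, crops included, and the job is handed in when it is done.

Besides the shell and the picture viewer there is one more tool, called after "Emit:" by a JSON object that holds its "op" and its "data", one argument or row to a line. arm_command: Moves the arm, as the interface text tells. Its arguments: {"type":"object","properties":{"jaw":{"type":"array"},"delta_pos":{"type":"array"},"roll":{"type":"array"},"force":{"type":"number"}},"required":["jaw","delta_pos","roll"]}

```bash
mkdir -p pics; cat > h.py <<'E'
import numpy as np, cv2
from bench import r, snapshot, camera_params, spotter
def cam(n):
    p=camera_params(n); K=np.array([[p['fx'],0,p['cx']],[0,p['fy'],p['cy']],[0,0,1.]])
    return K,np.array([p['k1'],0,0,0,0.]),np.array(p['rvec'],float),np.array(p['tvec'],float).reshape(3)
def ray(n,uv):
    K,d,rv,t=cam(n); R=cv2.Rodrigues(rv)[0]
    q=cv2.undistortPoints(np.array([[uv]],float),K,d)[0,0]
    return -R.T@t, R.T@np.array([q[0],q[1],1])
def at_z(n,uv,z):
    o,v=ray(n,uv); return o+v*(z-o[2])/v[2]
def proj(n,P):
    K,d,rv,t=cam(n); return cv2.projectPoints(np.array(P,float).reshape(-1,1,3),rv,t,K,d)[0][:,0]
def save(n,f):
    im=snapshot(n); cv2.imwrite('pics/'+f,im[:,:,::-1]); return im
E
python3 - <<'E'
from h import *
a=save('top','a_top.png');b=save('side','a_side.png')
for n in('top','side'):
    o,v=ray(n,(320,240));print(n,o.round(),v.round(2))
    for t in('cap','housing','seat','tape','spray','case'):
        print(n,t,[(np.round(d['centre']).tolist(),round(d['conf'],2)) for d in spotter.pinpoint(n,t)])
print(r.sense())
E
```

```text
top [ 410.  -89. 1059.] [ 0.15  0.   -0.99]
top cap [([383.0, 260.0], 0.9)]
top housing [([371.0, 329.0], 0.98), ([251.0, 275.0], 0.94), ([268.0, 330.0], 0.66)]
top seat [([264.0, 338.0], 0.95), ([374.0, 332.0], 0.8), ([242.0, 272.0], 0.56)]
top tape [([190.0, 289.0], 0.61)]
top spray [([464.0, 215.0], 0.75)]
top case [([179.0, 177.0], 0.61)]
side [413. 587. 781.] [ 0.12 -0.72 -0.69]
side cap [([329.0, 239.0], 0.55)]
side housing [([399.0, 337.0], 0.86), ([398.0, 255.0], 0.83), ([325.0, 348.0], 0.58)]
side seat [([329.0, 331.0], 0.89), ([397.0, 227.0], 0.71), ([399.0, 320.0], 0.55)]
side tape [([336.0, 420.0], 0.82)]
side spray [([297.0, 188.0], 0.83)]
side case [([184.0, 415.0], 0.6)]
{'time': 0.7, 'joint_pos': array([-7.23293514e+01,  7.46949589e+00,  8.52659989e+01, -6.48871053e-04,
        8.72622832e+01, -4.89260157e+00]), 'qd': array([ 0.02161034,  0.05355655, -0.06068965,  0.02619105, -0.04354751,
       -0.0122984 ]), 'joint_efforts': array([ 9.28755253e-04, -5.69134104e+01, -5.00760698e+01, -1.42676008e-04,
        1.01059242e-03,  1.14721161e-05]), 'tool_pos': array([ 230.24739338, -554.07795637,  248.32693361]), 'tcp_rot': array([1.79997841e+02, 8.35287502e-04, 2.25632811e+01]), 'ft_force': array([0.07952571, 0.88097152, 0.28334831]), 'wrist_torque': array([-0.01423168,  0.01170645,  0.02516441]), 'finger_gap': 85.2043520790773}
```

View pics/a_top.png

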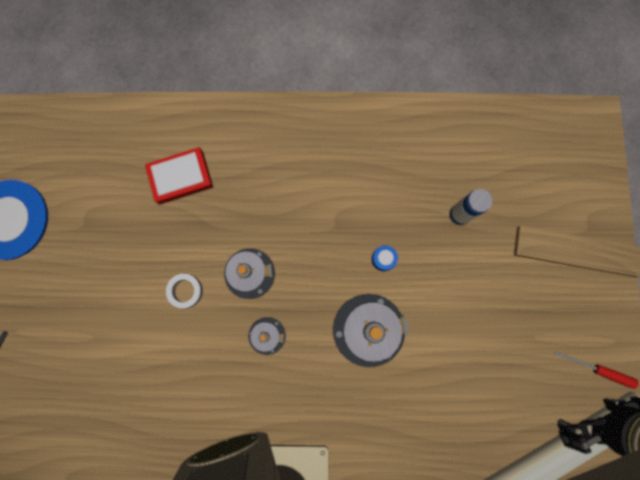

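View pics/a_side.png

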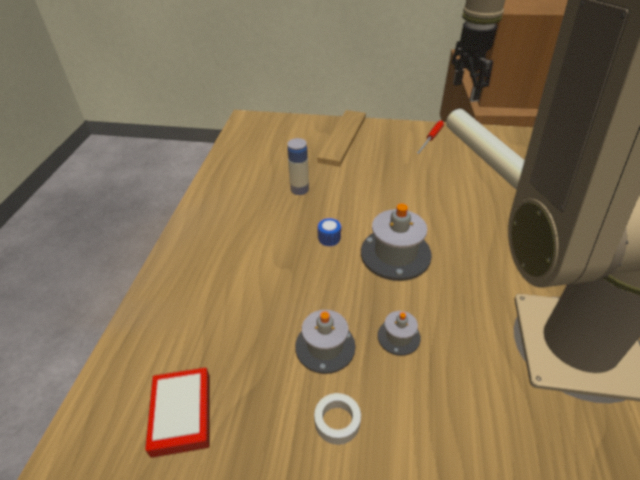

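The top view shows three housings at (250,273), (371,330) and (267,336), with feet about 50, 73 and 38 px across. The middle-sized one is at (250,273), which is (325,345) in the side view. The cap is at (385,258) top and (329,231) side. I'll check the sizes in mm and confirm with an enlarged crop.

```bash
python3 - <<'E'
from h import *
def tri(u1,u2):
    o1,v1=ray('top',u1);o2,v2=ray('side',u2)
    v1=v1/np.linalg.norm(v1);v2=v2/np.linalg.norm(v2)
    s=np.linalg.lstsq(np.c_[v1,-v2],o2-o1,rcond=None)[0]
    p,q=o1+s[0]*v1,o2+s[1]*v2
    return ((p+q)/2).round(1),np.linalg.norm(p-q).round(1)
ims={'top':cv2.imread('pics/a_top.png'),'side':cv2.imread('pics/a_side.png')}
def blob(n,mask,c,rad):
    m=np.zeros(mask.shape,np.uint8);cv2.circle(m,c,rad,255,-1);m&=mask
    ys,xs=np.nonzero(m);return np.array([xs.mean(),ys.mean()]),len(xs),m
O={};D={}
for n,co,cc in(('top',(245,270),(385,258)),('side',(325,317),(329,228))):
    h=cv2.cvtColor(ims[n],cv2.COLOR_BGR2HSV)
    org=cv2.inRange(h,(5,170,150),(20,255,255)); blu=cv2.inRange(h,(100,120,40),(125,255,255))
    O[n]=blob(n,org,co,14)[:2]; 
    b=blob(n,blu,cc,22); ct=cv2.convexHull(cv2.findNonZero(b[2])); 
    mo=cv2.moments(ct);D[n]=(np.array([mo['m10'],mo['m01']])/mo['m00'],cv2.boundingRect(ct))
    w=blob(n,cv2.inRange(h,(0,0,150),(179,110,255)),cc,9); print(n,'orange',O[n],'capHull',D[n],'disc',w[:2])
    D[n]=w[0]
print('plunger tri',tri(O['top'][0],O['side'][0]),[at_z(n,O[n][0],105).round(1) for n in O])
print('disc tri',tri(D['top'],D['side']),[at_z(n,D[n],44).round(1) for n in D])
for n,t in(('top','housing'),('side','housing'),('top','cap'),('side','cap')):
    snapshot(n)
    for d in spotter.silhouettes(n,t):
        c=cv2.convexHull(cv2.findNonZero(d['region'].astype(np.uint8)))
        e=cv2.fitEllipse(c);g=at_z(n,e[0],10)
        b=np.array([at_z(n,p[0].astype(float),10)[:2] for p in c])
        print(n,t,np.round(d['centre']),round(d['conf'],2),'ctr10',g.round(1),'ext',np.ptp(b,0).round(), 'enc',[np.round(x,1) for x in cv2.minEnclosingCircle(b.astype(np.float32))])
for n,t in (('top','tape'),('top','case'),('top','spray')):
    for d in spotter.pinpoint(n,t): print(t,at_z(n,d['centre'],0).round())
a=cv2.resize(ims['top'][220:360,200:420],None,fx=3,fy=3,interpolation=3)[:,:660]
cv2.imwrite('pics/crop.png',a)
E
```

```text
top orange (array([242. , 269.5]), 32) capHull (array([384.54129464, 257.82105655]), (373, 246, 24, 25)) disc (array([385.38 , 257.085]), 200)
side orange (array([324.59615385, 315.48076923]), 52) capHull (array([329.35236887, 230.10448393]), (318, 219, 23, 25)) disc (array([329.        , 224.92481203]), 133)
plunger tri (array([492.8,  78.5, 102. ]), np.float64(0.9)) [array([493.,  78., 105.]), array([492. ,  80.8, 105. ])]
disc tri (array([ 528.7, -236.2,   42.4]), np.float64(1.7)) [array([ 529.4, -235.9,   44. ]), array([ 527.6, -234.3,   44. ])]
top housing [268. 334.] 0.9 ctr10 [349.9  33.3  10. ] ext [84. 81.] enc [array([350.1,  33.9]), np.float64(42.7)]
top housing [371. 332.] 0.89 ctr10 [ 364.5 -201.5   10. ] ext [165. 172.] enc [array([ 364.8, -202.9]), np.float64(86.4)]
top housing [247. 277.] 0.83 ctr10 [493.   77.6  10. ] ext [117. 116.] enc [array([493.6,  78. ]), np.float64(59.6)]
top housing [386. 259.] 0.21 ctr10 [ 532.4 -239.3   10. ] ext [59. 59.] enc [array([ 533.7, -237.9]), np.float64(32.2)]
side housing [327. 341.] 0.84 ctr10 [493.6  74.1  10. ] ext [117. 148.] enc [array([492.8,  67.4]), np.float64(74.3)]
side housing [400. 248.] 0.8 ctr10 [ 363.2 -225.4   10. ] ext [164. 275.] enc [array([ 358. , -246.8]), np.float64(137.8)]
side housing [400. 334.] 0.7 ctr10 [349.1  32.5  10. ] ext [ 83. 108.] enc [array([349.8,  28.5]), np.float64(54.7)]
top cap [385. 258.] 0.97 ctr10 [ 530.8 -236.4   10. ] ext [57. 61.] enc [array([ 531.7, -236. ]), np.float64(31.3)]
side cap [332. 229.] 0.68 ctr10 [ 530. -249.   10.] ext [62. 96.] enc [array([ 529.8, -250.6]), np.float64(48.8)]
tape [451. 227.   0.]
case [727. 262.   0.]
spray [ 637. -426.    0.]
spray [ 538. -237.    0.]
```

View pics/crop.png

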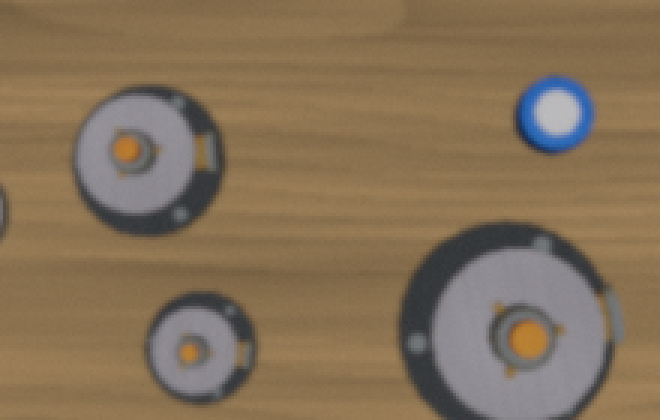

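The feet measure about 119, 172 and 84 mm, so the middle housing at (493, 78) is the one with the 120 mm foot. The crop shows it at (150,160), with plunger, pins and stub. The cap is at (529, -236). Moving above the cap.

Emit:
{"op": "arm_command", "data": {
  "jaw": [1,1,1,1,1,1,1,1,1,1,1,1,1,1,1,1],
  "delta_pos": [
    [0.995,-0.447,0.3],
    [0.995,-0.447,0.3],
    [0.995,-0.447,0.3],
    [0.995,-0.447,0.3],
    [0.995,-0.447,0.3],
    [0.995,-0.447,0.3],
    [0.995,-0.447,0.3],
    [0.995,-0.447,0.3],
    [0.995,-0.447,0.3],
    [0.995,-0.447,0.3],
    [0.995,-0.447,0.3],
    [0.995,-0.447,0.3],
    [0.995,-0.447,0.3],
    [0.995,-0.447,0.3],
    [0.995,-0.447,0.3],
    [0.995,-0.447,0.3]
  ],
  "roll": [0,0,0,0,0,0,0,0,0,0,0,0,0,0,0,0],
  "force": 40
}}

```text
time: 2.58
tool_pos: [528.8, -237.5, 128.9]
tcp_rot: [179.9, -0.0, 22.5]
ft_force: [0.3, 0.2, -0.1]
finger_gap: 85.3
```

Emit:
{"op": "arm_command", "data": {
  "jaw": [1,1,1,1,1,1,1,-1,-1,-1,-1,-1,-1,-1,-1],
  "delta_pos": [
    [0.0015,-0.0035,0.08],
    [0.0015,-0.0035,0.15],
    [0.0015,-0.0035,0.21],
    [0.0015,-0.0035,0.245],
    [0.0015,-0.0035,0.257],
    [0.0015,-0.0035,0.257],
    [0.0015,-0.0035,0.257],
    [0.0015,-0.0035,0.257],
    [0.0015,-0.0035,0.257],
    [0.0015,-0.0035,0.257],
    [0.0015,-0.0035,0.257],
    [0.0015,-0.0035,0.257],
    [0.0015,-0.0035,0.257],
    [0.0015,-0.0035,0.257],
    [0.0015,-0.0035,0.257]
  ],
  "roll": [0,0,0,0,0,0,0,0,0,0,0,0,0,0,0],
  "force": 50
}}

```text
time: 3.83
tool_pos: [530.0, -236.8, 28.1]
tcp_rot: [179.8, -0.1, 22.5]
ft_force: [-2.2, -0.0, 5.9]
finger_gap: 54.5
```

Emit:
{"op": "arm_command", "data": {
  "jaw": [-1,-1,-1,-1,-1,-1,-1,-1],
  "delta_pos": [
    [0,0,-0.05],
    [0,0,-0.13],
    [0,0,-0.21],
    [0,0,-0.29],
    [0,0,-0.37],
    [0,0,-0.37],
    [0,0,-0.37],
    [0,0,-0.37]
  ],
  "roll": [0,0,0,0,0,0,0,0]
}}

```text
time: 4.5
tool_pos: [529.5, -236.4, 176.1]
tcp_rot: [179.8, -0.1, 22.5]
ft_force: [-0.3, 0.0, -2.1]
finger_gap: 54.3
```

```bash
python3 - <<'E'
from h import *
s=r.sense();p=s['tool_pos'];print(s['time'],p,s['tcp_rot'],s['ft_force'],s['finger_gap'])
b=save('side','b_side.png')
print([(d['centre'],d['conf']) for d in spotter.pinpoint('side','cap')])
c=proj('side',[p])[0];print(c, proj('side',[[p[0],p[1],p[2]-28]]))
x,y=int(c[0]),int(c[1])
cv2.imwrite('pics/b_crop.png',cv2.resize(b[max(0,y-60):y+60,max(0,x-80):x+80,::-1],None,fx=4,fy=4,interpolation=3))
E
```

```text
4.5 [ 529.52889505 -236.37772338  176.13704316] [ 1.79796735e+02 -1.31369342e-01  2.24786970e+01] [-0.28178208  0.04239974 -2.14694653] 54.26627496930651
[([330.4, 189.8], 0.64), ([301.0, 190.4], 0.21)]
[328.20559254 179.4021588 ] [[328.23335301 189.59128981]]
```

View pics/b_crop.png

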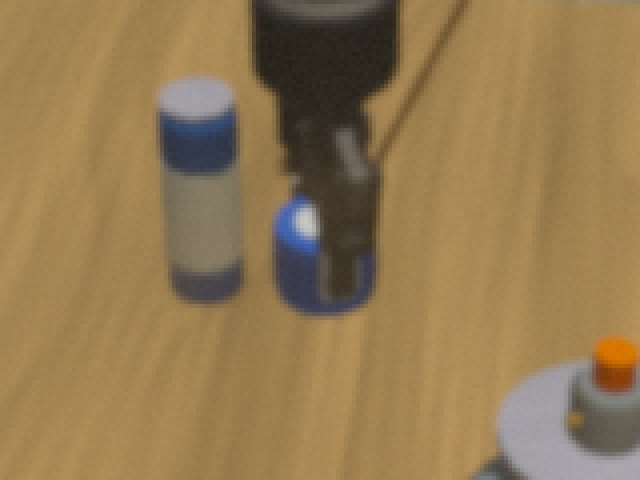

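The cap is held straight, at crop (325,255), or about (329,187) in the side view. Next I carry it over the middle housing.

Emit:
{"op": "arm_command", "data": {
  "jaw": [-1,-1,-1,-1,-1,-1,-1,-1,-1,-1,-1,-1,-1,-1],
  "delta_pos": [
    [0.02,-0.07,0],
    [0.043,-0.15,0],
    [0.066,-0.23,0],
    [0.089,-0.31,0],
    [0.111,-0.39,0],
    [0.134,-0.47,0],
    [0.157,-0.55,0],
    [0.18,-0.63,0],
    [0.2,-0.7,0],
    [0.217,-0.76,0],
    [0.217,-0.76,0],
    [0.217,-0.76,0],
    [0.217,-0.76,0],
    [0.217,-0.76,0]
  ],
  "roll": [0,0,0,0,0,0,0,0,0,0,0,0,0,0]
}}

```text
time: 5.77
tool_pos: [492.3, 77.3, 173.3]
tcp_rot: [180.0, 0.1, 22.4]
ft_force: [0.2, -0.4, -2.0]
finger_gap: 54.6
```

```bash
python3 - <<'E'
from h import *
s=r.sense();p=s['tool_pos'];print(s['time'],p,s['tcp_rot'],s['ft_force'],s['finger_gap'])
b=save('side','c_side.png');t=save('top','c_top.png')
c=proj('side',[p])[0];print(c,proj('side',[[p[0],p[1],p[2]-28]]),proj('top',[p]))
x,y=int(c[0]),int(c[1])
A=cv2.resize(b[y-50:y+100,x-50:x+50,::-1],None,fx=4,fy=4,interpolation=3)
c2=proj('top',[p])[0];X,Y=int(c2[0]),int(c2[1])
B=cv2.resize(t[Y-75:Y+75,X-50:X+50,::-1],None,fx=4,fy=4,interpolation=3)
print(x,y,X,Y);cv2.imwrite('pics/c_crop.png',np.hstack([A,B]))
h=cv2.cvtColor(np.ascontiguousarray(b[:,:,::-1]),cv2.COLOR_BGR2HSV)
for nm,lo,hi in(('blue',(100,120,40),(125,255,255)),('orange',(5,170,150),(20,255,255))):
    m=cv2.inRange(h,lo,hi);m[:y-40]=0;m[y+80:]=0;m[:,:x-40]=0;m[:,x+40:]=0
    print(nm,cv2.boundingRect(m),cv2.countNonZero(m), [ (row,np.nonzero(m[row])[0][[0,-1]].tolist()) for row in range(y-10,y+60,3) if m[row].any()])
E
```

```text
5.7667 [492.34496573  77.2978567  173.27722343] [1.79954319e+02 6.49097245e-02 2.24230623e+01] [ 0.24974165 -0.35437464 -1.97003584] 54.612676299092776
[324.3959903  289.68917095] [[324.52432567 299.97727359]] [[236.42664274 266.80193449]]
324 289 236 266
blue (309, 275, 14, 24) 155 [(279, [312, 317]), (282, [311, 314]), (285, [310, 314]), (288, [310, 315]), (291, [310, 318]), (294, [312, 322]), (297, [316, 322])]
orange (321, 314, 8, 7) 48 [(315, [321, 328]), (318, [321, 327])]
```

View pics/c_crop.png

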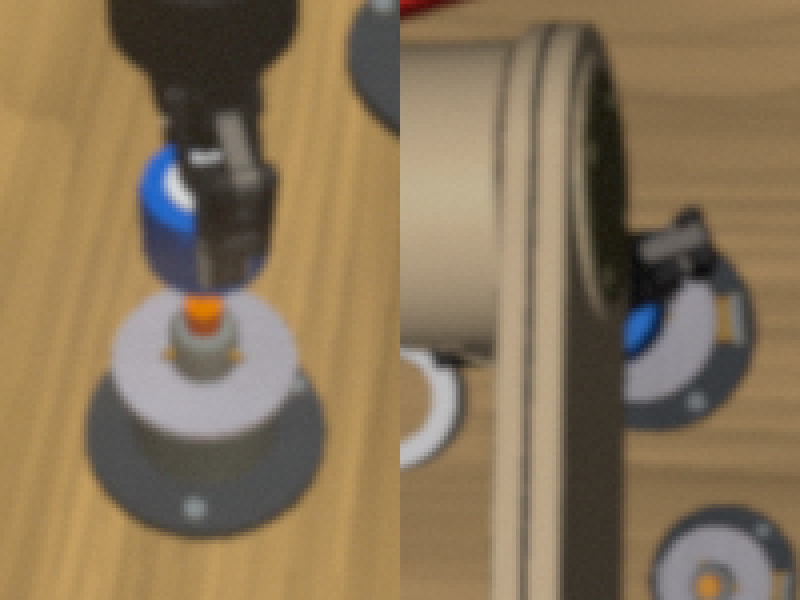

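The side crop shows the cap centred at column 205, and the plunger and spigot also at 205, so it is aligned laterally. The top view is hidden by the arm. Lowering to just above the spigot.

Emit:
{"op": "arm_command", "data": {
  "jaw": [-1,-1,-1,-1,-1,-1,-1,-1],
  "delta_pos": [
    [0.001,-0.001,0.03],
    [0.001,-0.001,0.06],
    [0.001,-0.001,0.09],
    [0.001,-0.001,0.115],
    [0.001,-0.001,0.132],
    [0.001,-0.001,0.132],
    [0.001,-0.001,0.132],
    [0.001,-0.001,0.132]
  ],
  "roll": [0,0,0,0,0,0,0,0]
}}

```text
time: 6.53
tool_pos: [493.2, 77.7, 121.3]
tcp_rot: [179.9, -0.0, 22.4]
ft_force: [0.4, 0.8, -1.7]
finger_gap: 54.3
```

```bash
python3 - <<'E'
from h import *
s=r.sense();p=s['tool_pos'];print(s['time'],p,s['tcp_rot'],s['ft_force'],s['wrist_torque'],s['joint_pos'])
E
```

```text
6.5333 [493.16683297  77.70827583 121.2946831 ] [ 1.79934948e+02 -9.20119384e-03  2.23930882e+01] [ 0.39700356  0.75540298 -1.74577873] [ 0.04462075 -0.01366886 -0.02783461] [ 3.10911028e+00 -2.48435992e+00  1.09154332e+02 -6.09339777e-02
  7.32998686e+01  7.07335220e+01]
```

Emit:
{"op": "arm_command", "data": {
  "jaw": [-1,-1,-1,-1,-1,-1,-1,-1],
  "delta_pos": [
    [-0.001,0,0.007],
    [-0.001,0,0.014],
    [-0.001,0,0.021],
    [-0.001,0,0.028],
    [-0.001,0,0.033],
    [-0.001,0,0.036],
    [-0.001,0,0.036],
    [-0.001,0,0.036]
  ],
  "roll": [0,0,0,0,0,0,0,0]
}}

```text
time: 7.2
tool_pos: [492.7, 77.6, 106.8]
tcp_rot: [179.9, 0.0, 22.4]
ft_force: [0.4, 1.0, -0.6]
finger_gap: 54.5
```

The lands went over the spigot with almost no side force. Feeling for the pins.

Emit:
{"op": "arm_command", "data": {
  "jaw": [-1,-1,-1,-1,-1],
  "delta_pos": [
    [0,0,0.003],
    [0,0,0.006],
    [0,0,0.008],
    [0,0,0.008],
    [0,0,0.008]
  ],
  "roll": [0,0,0,0,0]
}}

```text
time: 7.62
tool_pos: [493.3, 77.6, 105.5]
tcp_rot: [179.9, -0.1, 22.4]
ft_force: [-7.5, -0.7, 15.4]
finger_gap: 54.6
```

Emit:
{"op": "arm_command", "data": {
  "jaw": [-1,-1,-1,-1,-1],
  "delta_pos": [
    [0,0,0.002],
    [0,0,0.002],
    [0,0,0.002],
    [0,0,0.002],
    [0,0,0.002]
  ],
  "roll": [0,-0.06,-0.12,-0.18,-0.22]
}}

```text
time: 8.03
tool_pos: [494.3, 77.5, 105.8]
tcp_rot: [179.8, -0.1, 32.4]
ft_force: [0.1, -1.5, 3.1]
finger_gap: 54.4
```

```bash
cat > s.py <<'E'
from h import *
s=r.sense();print(s['time'],s['tool_pos'].round(2),s['tcp_rot'].round(1),'F',s['ft_force'].round(1),'M',s['wrist_torque'].round(2),'q6',s['joint_pos'][5].round(1))
E
python3 s.py
```

```text
8.0333 [494.26  77.54 105.83] [ 1.798e+02 -1.000e-01  3.240e+01] F [ 0.1 -1.5  3.1] M [-0.14 -0.15 -0.08] q6 60.7
```

Emit:
{"op": "arm_command", "data": {
  "jaw": [-1,-1,-1,-1,-1],
  "delta_pos": [
    [0,0,0.003],
    [0,0,0.003],
    [0,0,0.003],
    [0,0,0.003],
    [0,0,0.003]
  ],
  "roll": [-0.05,-0.1,-0.15,-0.2,-0.23]
}}

```text
time: 8.45
tool_pos: [494.5, 77.6, 104.9]
tcp_rot: [179.8, -0.1, 42.9]
ft_force: [0.7, -0.4, -0.8]
finger_gap: 55.0
```

```bash
python3 s.py
```

```text
8.45 [494.47  77.55 104.86] [ 1.798e+02 -1.000e-01  4.290e+01] F [ 0.7 -0.4 -0.8] M [-0.03 -0.03 -0.04] q6 50.2
```

Contact force is gone at a lower z, so the keyways may be over the pins. Pressing down 3 mm without turning to test.

Emit:
{"op": "arm_command", "data": {
  "jaw": [-1,-1,-1,-1],
  "delta_pos": [
    [0,0,0.003],
    [0,0,0.006],
    [0,0,0.0075],
    [0,0,0.0075]
  ],
  "roll": [0,0,0,0]
}}

```text
time: 8.78
tool_pos: [494.2, 77.8, 101.5]
tcp_rot: [179.8, -0.1, 42.9]
ft_force: [-1.4, 2.2, -2.1]
finger_gap: 54.7
```

```bash
python3 s.py
```

```text
8.7833 [494.17  77.77 101.48] [ 1.798e+02 -1.000e-01  4.290e+01] F [-1.4  2.2 -2.1] M [0.45 0.13 0.02] q6 50.2
```

The cap dropped 4 mm past the stop with no resistance, so it is engaged. Pushing towards home with a firmer grip.

Emit:
{"op": "arm_command", "data": {
  "jaw": [-1,-1,-1,-1,-1,-1,-1,-1],
  "delta_pos": [
    [0,0,0],
    [0,0,0.004],
    [0,0,0.008],
    [0,0,0.012],
    [0,0,0.016],
    [0,0,0.02],
    [0,0,0.02],
    [0,0,0.02]
  ],
  "roll": [0,0,0,0,0,0,0,0],
  "force": 70
}}

```text
time: 9.45
tool_pos: [494.3, 77.8, 94.2]
tcp_rot: [179.8, -0.1, 42.9]
ft_force: [-7.2, 2.7, 8.9]
finger_gap: 54.3
```

```bash
python3 s.py
```

```text
9.45 [494.26  77.83  94.21] [ 1.798e+02 -1.000e-01  4.290e+01] F [-7.2  2.7  8.9] M [0.28 0.96 0.08] q6 50.2
```

Emit:
{"op": "arm_command", "data": {
  "jaw": [-1,-1,-1,-1,-1],
  "delta_pos": [
    [-0.0015,-0.0014,0.003],
    [-0.0015,-0.0014,0.005],
    [-0.0015,-0.0014,0.006],
    [-0.0015,-0.0014,0.006],
    [-0.0015,-0.0014,0.006]
  ],
  "roll": [0,0,0,0,0]
}}

```text
time: 9.87
tool_pos: [494.3, 77.8, 94.1]
tcp_rot: [179.8, -0.2, 42.9]
ft_force: [-9.8, 0.8, 20.3]
finger_gap: 54.4
```

```bash
python3 s.py
```

```text
9.8667 [494.28  77.83  94.14] [179.8  -0.2  42.9] F [-9.8  0.8 20.3] M [0.22 1.74 0.1 ] q6 50.3
```

Position holds while the force rises from 9 to 20 N, which is a hard stop. I'll check by eye that the rim is on the flange.

```bash
python3 - <<'E'
from h import *
s=r.sense();p=s['tool_pos'];print(p.round(2),s['ft_force'].round(1),s['finger_gap'])
b=save('side','d_side.png')
c=proj('side',[[493,78,66]])[0];x,y=int(c[0]),int(c[1]);print(c)
a=b[y-55:y+45,x-65:x+65,::-1].copy()
A=cv2.resize(a,None,fx=6,fy=6,interpolation=3)
for z,R,col in((66,28,(0,255,0)),(71,28,(0,0,255))):
    th=np.linspace(0,2*np.pi,60);q=proj('side',np.c_[493.2+R*np.cos(th),78+R*np.sin(th),0*th+z])
    for u in q: cv2.circle(A,(int((u[0]-x+65+.5)*6),int((u[1]-y+55+.5)*6)),1,col,-1)
cv2.imwrite('pics/d_crop.png',A)
E
```

```text
[494.28  77.83  94.14] [-9.8  0.8 20.3] 54.365761051385405
[324.45973211 326.84139687]
```

View pics/d_crop.png

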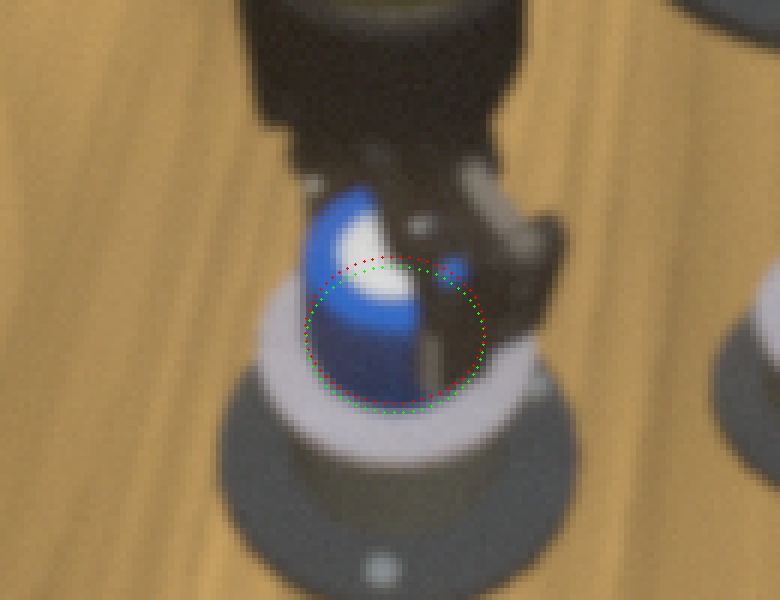

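The cap is seated low on the flange. Its lower edge at crop (390,407) lies between the 66 mm and 71 mm outlines, so the picture alone is not decisive. I'll relieve the side force in x and press again to rule out a jam.

Emit:
{"op": "arm_command", "data": {
  "jaw": [-1,-1,-1,-1,-1,-1],
  "delta_pos": [
    [-0.002,-0.002,0.005],
    [-0.0035,-0.0035,0.006],
    [-0.0046,-0.0043,0.006],
    [-0.0046,-0.0043,0.006],
    [-0.0046,-0.0043,0.006],
    [-0.0046,-0.0043,0.006]
  ],
  "roll": [0,0,0,0,0,0]
}}

```text
time: 10.42
tool_pos: [494.2, 77.9, 94.2]
tcp_rot: [179.6, -0.4, 42.9]
ft_force: [-0.5, 1.2, 13.5]
finger_gap: 54.3
```

```bash
python3 s.py
```

```text
10.4167 [494.17  77.87  94.25] [179.6  -0.4  42.9] F [-0.5  1.2 13.5] M [ 0.32  0.38 -0.  ] q6 50.3
```

The side force is relieved (Fx -0.5 N) and TCP z is 94.2 against the expected 66 + 28.1 = 94.1. That means the rim is on the flange. One last firm, straight push, held.

Emit:
{"op": "arm_command", "data": {
  "jaw": [-1,-1,-1,-1,-1,-1,-1,-1],
  "delta_pos": [
    [-0.0045,-0.0042,0.007],
    [-0.0045,-0.0042,0.008],
    [-0.0045,-0.0042,0.008],
    [-0.0045,-0.0042,0.008],
    [-0.0045,-0.0042,0.008],
    [-0.0045,-0.0042,0.008],
    [-0.0045,-0.0042,0.008],
    [-0.0045,-0.0042,0.008]
  ],
  "roll": [0,0,0,0,0,0,0,0]
}}

```text
time: 11.08
tool_pos: [494.2, 77.9, 94.3]
tcp_rot: [179.4, -0.6, 42.9]
ft_force: [-5.0, -0.2, 20.4]
finger_gap: 54.2
```

```bash
python3 s.py
```

```text
11.0833 [494.19  77.9   94.27] [179.4  -0.6  42.9] F [-5.  -0.2 20.4] M [0.42 1.17 0.14] q6 50.3
```

The tool tilt has grown to about 0.8° from the lateral pulling. I'll ease back in x to straighten it while keeping the push.

Emit:
{"op": "arm_command", "data": {
  "jaw": [-1,-1,-1,-1,-1,-1],
  "delta_pos": [
    [0.001,0.001,0.006],
    [0.002,0.002,0.006],
    [0.0027,0.0026,0.006],
    [0.0027,0.0026,0.006],
    [0.0027,0.0026,0.006],
    [0.0027,0.0026,0.006]
  ],
  "roll": [0,0,0,0,0,0]
}}

```text
time: 11.58
tool_pos: [494.9, 78.0, 94.2]
tcp_rot: [179.5, -0.5, 42.9]
ft_force: [-19.9, -0.8, 28.9]
finger_gap: 53.9
```

```bash
python3 s.py
```

```text
11.5833 [494.9   77.97  94.19] [179.5  -0.5  42.9] F [-19.9  -0.8  28.9] M [0.44 3.65 0.2 ] q6 50.3
```

Emit:
{"op": "arm_command", "data": {
  "jaw": [-1,-1,-1,-1,-1],
  "delta_pos": [
    [-0.001,-0.001,0.004],
    [-0.001,-0.001,0.004],
    [-0.001,-0.001,0.004],
    [-0.001,-0.001,0.004],
    [-0.001,-0.001,0.004]
  ],
  "roll": [0,0,0,0,0]
}}

```text
time: 12.0
tool_pos: [494.8, 78.0, 94.3]
tcp_rot: [179.4, -0.6, 42.9]
ft_force: [-9.7, 1.2, 17.3]
finger_gap: 54.2
```

```bash
python3 s.py
```

```text
12.0 [494.84  77.98  94.32] [179.4  -0.6  42.9] F [-9.7  1.2 17.3] M [0.2  1.64 0.14] q6 50.3
```

```bash
python3 - <<'E'
from h import *
for i in range(6): b=snapshot('side')
s=r.sense();p=s['tool_pos'];print(s['time'],p.round(2),s['tcp_rot'].round(2),s['ft_force'].round(1),s['finger_gap'])
print('cap',[(d['centre'],d['conf']) for d in spotter.pinpoint('side','cap')][:2], 'exp home',proj('side',[[493.5,78,66],[493.5,78,71]]).round(1).tolist())
x,y=324,327
cv2.imwrite('pics/e_crop.png',cv2.resize(b[y-40:y+30,x-45:x+45,::-1],None,fx=8,fy=8,interpolation=3))
o=cv2.imread('pics/a_side.png');d=cv2.absdiff(o,np.ascontiguousarray(b[:,:,::-1])).max(2)
for n,(u,v) in dict(tape=(336,418),case=(180,410),spray=(298,167)).items(): print(n,'mean change',d[v-20:v+20,u-25:u+25].mean().round(1))
E
```

```text
12.3 [494.79  78.02  94.27] [179.44  -0.57  42.87] [-9.6  0.6 16.7] 54.52477961697813
cap [([325.4, 327.6], 0.55), ([325.2, 323.7], 0.36)] exp home [[324.2, 326.8], [324.2, 325.2]]
tape mean change 11.1
case mean change 12.8
spray mean change 40.5
```

View pics/e_crop.png

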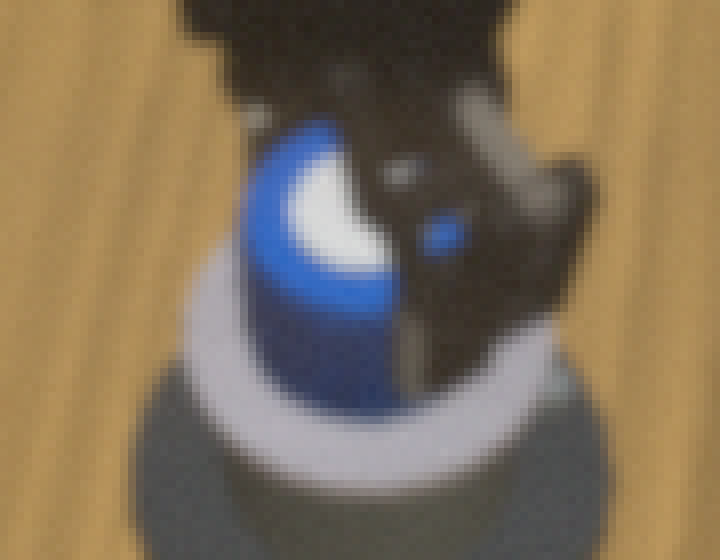

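The crop shows the rim sitting on the flange with no gap. The network puts the cap origin at row 327.6, where 326.8 means home and 325.2 means 5 mm up. The force holds at about 17 N, so I'm handing in.

```bash
python3 -c "
from h import *
print(r.hand_in())"; python3 s.py
```

```text
the job is handed in; nothing more can be done
None
the job is handed in; nothing more can be done
```

The cap is on the middle-sized housing (120 mm foot), its keyways over the pins, and I handed the job in at about 12.4 s while still holding it pushed home.

I gripped it, set it over the spigot and turned it about 20° under light pressure. It then dropped freely past the pin stop, and I pushed it down against the spring to a hard stop.

**Checks that agree it is home:**
- **Height:** the tool stood at z 94.2–94.3 mm, against 94.1 mm expected for the rim on the flange.
- **Force:** pushing harder raised the force from 9 to 20 N with no further travel. It held steady at about 17 N, above the spring's 10 N.
- **Picture:** no gap shows between rim and flange. The network's best guess for the cap's position also fits home (row 327.6, where home is 326.8), at only middling confidence (0.55).

**Less good:**
- **Tilt:** the tool ended tilted about 0.8°, which could leave the rim a few tenths of a millimetre off flush on one side.
- **Side force:** about 10 N remained along x. One attempt to straighten the tool briefly raised the forces to 20 N sideways and 29 N upward.
- **Bystanders:** the tape roll and red case look almost unchanged in the last side picture. The spray can's patch differs a lot there. I put that down to the arm covering it but did not confirm it; the planned path stayed clear of the can by about 200 mm.

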